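# Knock the jammed spacer out of the T-slot fixture

### The job

The T-shaped steel spacer is jammed under the lips of the slotted fixture. Hold the wooden block and use it to knock the spacer along the slot, keeping your gripper off the spacer, until it is completely in the open bay clear of the lips; then put the block back down flat on the bench, lift the spacer out and stand it on its foot in the shallow steel tray. Leave the other loose parts where they are.

Things in the scene. Friction and masses are not known exactly. Their poses are not given: they have to be found in the camera images.
- fixture: Fixed T-slot fixture, 200 (x) x 90 (y) x 26 mm high. Origin: centre of its underside, on the bench. The slot runs along x on the centre line: floor 10 mm up, 36 mm wide, closed at x = -85 and +88. Side rails' tops 20 mm up. From x = -100 to 0 steel lips (20 to 26 mm up, tops flat and clear) overhang the slot, gap 24 mm: the spacer's foot cannot rise there. The spacer is to be driven along +x.
- bay (a point): Centre of the fixture's open bay, on the slot floor (fixture x = +44, 10 mm above the bench). The bay has no lips and runs from fixture x = 0 to +88 mm. The spacer is wholly in it when its centre is within 17 mm of this point along x. Axes as the fixture's.
- pad_face (a point): Middle of the brass spring pad (22 mm long, below the lip tops) in the +y lip at fixture x = -40. It squeezes the spacer's stem against the other lip: some 5 to 15 N along fixture +x slides the spacer out of its grip, and after about 25 mm of travel it slides freely.
- spacer_centre (a point): Centre, 23 mm above the underside, of the loose T-shaped steel spacer, 46 mm high, 0.18 to 0.35 kg: foot 54 (x) x 34 (y) x 8 mm, centred on it an upright stem 32 (x) x 22 (y) x 38 mm high. At the start its axes lie along the fixture's, its foot on the slot floor, its centre at fixture x about -46 to -36 mm; the stem stands 30 mm above the lips, top 56 mm above the bench.
- block_centre (a point): Centre (half-way up) of the loose softwood block, 45 (x) x 90 (y) x 30 mm high (z), about 0.1 kg, lying flat on the bench; x, y, z are along these sizes.
- tray: Shallow open steel tray, fixed, 130 (x) x 110 (y) mm, walls 3 mm thick and 16 mm high, floor 3 mm thick. Origin: centre of its underside, on the bench top.
- brass_bar_mid (a point): Middle of a standing round brass offcut, diameter 28 mm, 38 mm high. Bystander.
- bolt_m16_mid (a point): Middle of a steel bolt standing on its head, 28 x 24 mm, 60 mm high. Bystander.
- alu_block_mid (a point): Middle of a small aluminium offcut, 32 x 50 x 25 mm high. Bystander.
Not all that is in view belongs to the job. Leave any blue or purple look-alike of the part that bears spacer_centre alone.

How it is judged:
By the outcome, as a careful person would: the job done as asked, in the order asked, and still so for the second after the job is handed in, with the robot touching nothing.
It also fails if it takes over 69 s, if anything falls off the work surface, if the arm or the gripper's body presses on something with over 40 N, if the wrist force passes 120 N, or if a joint passes its speed limit or range.

### The arm

A 6-joint arm with a two-finger parallel gripper is mounted at the origin on a cart in front of the work surface, level with it; the furniture and walls round the work are solid. World frame = base frame: x ahead of the robot, y to its left, z up, the work surface at z = 0. Lengths are in m, angles in degrees, forces in N, time in s.
With the tool pointing down it reaches from about 0.4 to 0.825 m from the base axis. Payload 7 kg.
Tool frame: the origin (TCP) lies on the centre line of the jaws, within the pads' length; the fingertips stand 8 mm ahead of it and the grasp point (between the pads) lies 11 mm behind it; z points along the fingers, y is the line along which they close (so a half turn about z gives the same grasp; the last joint's range is limited). The gripper opens to 88 mm and grips with 3 to 60 N. Pads are 19 mm wide; open, the fingers measure 130 mm over their backs; the gripper's body (78 mm by 193 mm) begins 47 mm behind the grasp point.
Start: joints at [-58.78, 20.546, 0.682, 0, -70.136, -16.507], TCP at [0.171, -0.653, 0.235] pointing down, gripper open.
Joint ranges: [-176.03, 176.03], [-82.01, 121.73], [-58.28, 71.71], [-173.87, 95.51], [-174.79, -0.11], [-173.66, 173.66]. Speed limits (degrees/s): [136.94, 136.94, 172.46, 180, 180, 180].

### API

Orientations are given as [roll, pitch, yaw] about the fixed x, y, z axes, in that order (R = Rz(yaw) Ry(pitch) Rx(roll)).
In Python, from plant import ctrl, vision gives the robot as it stands. The module is installed in compiled form; this text tells all that it offers.
- The arm moves only by the tool move_arm, never from a script. Its argument "moves" is one flat list of numbers, 7 for each row, row after row: the finger opening in cm, from 0 to 8.76, then the shift along the tool's x, y, z in cm, then the turn, a rotation vector about the tool's x, y, z in rad. A call has 1 to 8 rows; each row shifts and turns the commanded pose from where the row before left it, along the tool's axes as they then stand; what a row does not reach is not made up. A row lasts 1/10 s, in which the tool goes at most 50 mm and 8.59 degrees, less where a joint would pass 70% of its speed; a pose out of reach is approached as far as the arm can. A call with a gripper value outside its range is refused whole. The fingers move at their own pace and stop on an object; the grip force is fixed at half the most. Time passes only in rows, so rows that do not move let the fingers close. It gives the time, the measured TCP pose, the force, the opening and the grip force at its end, in the units of the state.
- ctrl.get_obs(): the state, without advancing time (a new reading comes with each control period).
- vision.snapshot(name): name is "side" or "top"; returns (picture, depth): 400x640x3 uint8, red, green, blue; 400x640 float32, m along the optical axis (not along the pixel's ray), 0 where there is no reading.
- vision.camera_model(name): a dict with "vertical_fov" (degrees; the focal length in pixels is half the picture's height over the tangent of half this angle, whatever the lens; pixels are square), "cx", "cy" (the principal point, pixels), "cam_to_world" (4x4, takes a point from camera to world coordinates). Camera axes: x right, y down, z forward; pixel columns grow to the right and rows downward; lengths in m; the calibration is good to about 2 mm. A picture is of the moment at which its call begins. camera_model takes no time and is no camera call.
- ctrl.close_job(): hands the job in; it is judged then, once.
The state is a dict: "clock": time; "joint_pos": joint angles; "qvel": joint speeds; "tau": joint torques, N m; "tool_pos": TCP position; "orientation": TCP orientation; "force": force on the tool from outside, world axes, zero at the start; "moment": the same for the moment, N m; "opening": finger opening in m; "gripper_force": force on a finger pad.
Only numpy, scipy, OpenCV 4.12 (cv2) and the standard library are available. Lean on these libraries where they do the work, as an engineer would, in place of code of your own. Each camera call takes 0.05 s, during which the arm holds its last target. There are 200 camera calls.

## Working session

There is one attempt and no reset: what is moved stays moved. The work goes in short steps, Python scripts to look and compute and a tool call to move; the robot and the scene stay as the last step left them, time stands still between calls to the robot, and variables do not carry over. Pictures are saved under pics/ and viewed, at most 10 in all, crops included, and the job is handed in when it is done.

Besides the shell and the picture viewer there is one more tool, called after "Emit:" by a JSON object that holds its "name" and its "arguments". move_arm: Moves the arm, as the interface text tells. Its arguments: {"type":"object","properties":{"moves":{"type":"array"}},"required":["moves"]}

```bash
mkdir -p pics; cat > h.py <<'E'
import numpy as np,cv2
from plant import ctrl,vision
def snap(n):
    p,d=vision.snapshot(n); m=vision.camera_model(n)
    return p,d,m
def cloud(d,m):
    f=200/np.tan(np.radians(m['vertical_fov'])/2)
    v,u=np.mgrid[0:400,0:640]
    c=np.stack([(u-m['cx'])/f*d,(v-m['cy'])/f*d,d,np.ones_like(d)],-1)
    return (c@np.array(m['cam_to_world']).T)[...,:3]
def ray(u,v,z,m):
    f=200/np.tan(np.radians(m['vertical_fov'])/2);T=np.array(m['cam_to_world'])
    r=T[:3,:3]@np.array([(u-m['cx'])/f,(v-m['cy'])/f,1]);o=T[:3,3]
    return o+r*(z-o[2])/r[2]
E
python3 - <<'E'
from h import *
for n in('top','side'):
    p,d,m=snap(n); np.savez(n+'0.npz',p=p,d=d)
    cv2.imwrite(f'pics/{n}0.png',p[...,::-1]); print(n,m,(d>0).mean())
print(ctrl.get_obs())
E
```

```text
top {'vertical_fov': 51.77708484829438, 'cx': 325.1950090308347, 'cy': 200.36872981691874, 'cam_to_world': array([[-0.02299435, -0.98053623,  0.19498706,  0.235779  ],
       [-0.99954358,  0.01872604, -0.02370566, -0.25210428],
       [ 0.01959293, -0.19544316, -0.9805193 ,  1.35284845],
       [ 0.        ,  0.        ,  0.        ,  1.        ]])} 0.99597265625
side {'vertical_fov': 56.07358346507277, 'cx': 317.1371579967189, 'cy': 197.5678584648197, 'cam_to_world': array([[ 0.86912678, -0.25146572,  0.42589158,  0.08969393],
       [-0.49454279, -0.43003348,  0.7553136 , -1.03130483],
       [-0.00678784, -0.86708488, -0.49811418,  0.55522781],
       [ 0.        ,  0.        ,  0.        ,  1.        ]])} 0.99616015625
{'clock': 0.1, 'joint_pos': array([-5.87789779e+01,  2.05872624e+01,  6.40228281e-01, -1.81869705e-02,
       -7.01365849e+01, -1.65053278e+01]), 'qvel': array([ 0.06306318,  0.00287824,  0.12264641, -0.07317273,  0.10553131,
        0.02543533]), 'tau': array([ 8.60706477e-04, -5.84168351e+01,  2.93750721e+01,  7.01558501e+00,
        1.01112068e-02, -5.06882736e-05]), 'tool_pos': array([ 0.17131927, -0.65246132,  0.23372489]), 'orientation': array([ 1.79914969e+02, -7.36535419e-03, -1.65290492e+02]), 'force': array([ 1.23974162, -1.4860845 ,  0.33613503]), 'moment': array([-0.02867745, -0.01720642, -0.01354059]), 'gripper_force': 0.0, 'opening': 0.08753325474411602}
```

View pics/top0.png

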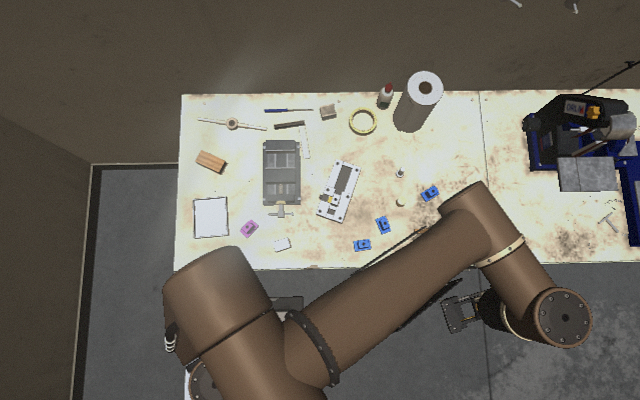

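View pics/side0.png

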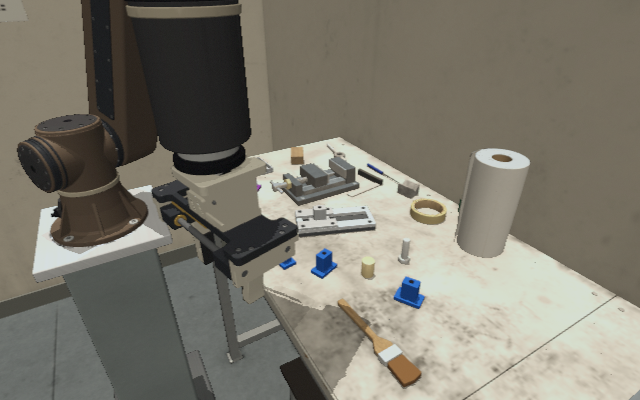

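The top view shows the white slotted fixture at (340,192) with the spacer at about (328,200), the wooden block at (211,161) and the tray at (210,218). Bystanders are brass (400,203), bolt (400,173) and alu (282,244). The look-alikes are blue at (383,225), (362,245) and (430,194), and purple at (250,228). There is also a brownish cube at (328,111). I'll enlarge to confirm.

```bash
python3 - <<'E'
from h import *
z=np.load('top0.npz');p,d=z['p'],z['d'];m=vision.camera_model('top')
c=p[150:260,185:385][...,::-1];a=cv2.resize(c,None,fx=4,fy=4,interpolation=cv2.INTER_CUBIC)
s=np.load('side0.npz')['p'][195:245,280:390][...,::-1]
b=cv2.resize(s,(330,150),interpolation=cv2.INTER_CUBIC)
o=np.zeros((600,800,3),np.uint8);o[:440]=a;o[445:595,:330]=b
cv2.imwrite('pics/c.png',o)
X=cloud(d,m)
for n,(u,v) in dict(fix=(340,192),spacer=(328,200),wood=(211,161),cube=(328,111),tray=(210,218),alu=(282,244),tabl=(250,200),vise=(282,170)).items(): print(n,X[v,u].round(3))
E
```

```text
fix [ 0.531 -0.335  0.008]
spacer [ 0.5   -0.293  0.028]
wood [0.639 0.092 0.03 ]
cube [ 0.816 -0.301  0.016]
tray [0.452 0.096 0.004]
alu [ 0.359 -0.143  0.029]
tabl [ 0.512 -0.033 -0.005]
vise [ 0.593 -0.147  0.071]
```

View pics/c.png

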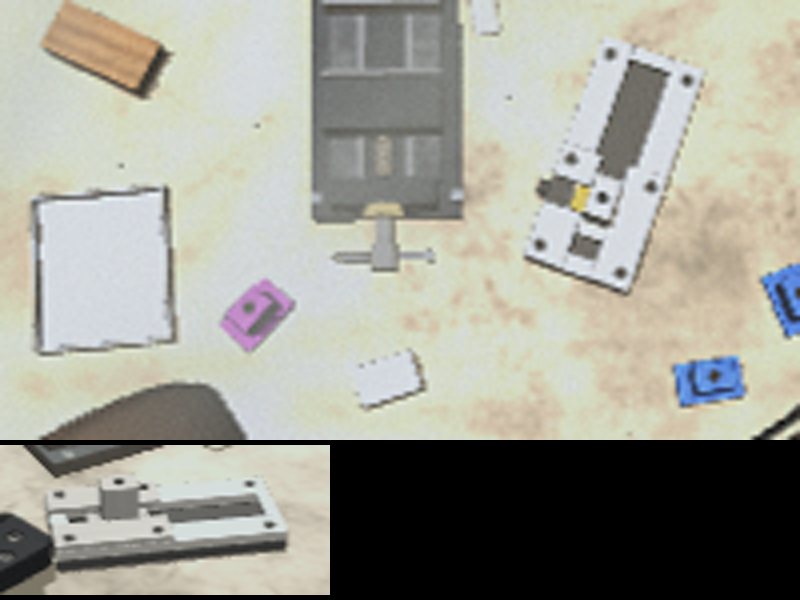

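The crop confirms the target: the light-steel spacer, stem top at about px (336,199), sits beside the brass pad in the white fixture and is the only unpainted one. The purple and blue ones are look-alikes. The bay is toward the upper right in the image, and the wood block is at (211,161).

```bash
cat >> h.py <<'E'
def rect(mask,z,m,box):
    u0,v0,u1,v1=box; k=np.zeros(mask.shape,np.uint8); k[v0:v1,u0:u1]=mask[v0:v1,u0:u1]*255
    cs,_=cv2.findContours(k,cv2.RETR_EXTERNAL,cv2.CHAIN_APPROX_NONE); c=max(cs,key=cv2.contourArea)
    f=np.zeros_like(k);cv2.drawContours(f,[c],-1,1,-1); vv,uu=np.nonzero(f)
    # every pixel as 4 corners on plane z
    P=np.array([ray(u+a,v+b,z,m)[:2] for u,v in zip(uu,vv) for a in(-.5,.5) for b in(-.5,.5)])
    (c,s,a)=cv2.minAreaRect((P*1000).astype(np.float32)); return np.array(c)/1000,np.array(s),a
E
python3 - <<'E'
from h import *
for n in ('top',):
    z=np.load(n+'0.npz');p,d=z['p'],z['d'];m=vision.camera_model(n)
    X=cloud(d,m);hsv=cv2.cvtColor(p,cv2.COLOR_RGB2HSV);S=hsv[...,1].astype(int);V=hsv[...,2]
    # table bias
    print('table z',np.median(X[195:235,290:310,2]),np.std(X[195:235,290:310,2]))
    for nm,pt in dict(tb=(305,215),fx=(350,205),fx2=(345,168),wood=(211,161),tray=(200,215)).items(): print(nm,p[pt[1],pt[0]],hsv[pt[1],pt[0]])
    wood=(S>85)&(hsv[...,0]<25)
    print('wood',rect(wood,.03,m,(190,145,232,178)))
    H=X[...,2]-np.median(X[195:235,290:310,2])
    for t in(.008,.012):print('fixH',t,rect(H>t,.02,m,(312,155,365,226)))
    nb=(S<25)|(V<120)
    print('fixC',rect(nb,.02,m,(312,155,365,226)))
    nt=(S<25)|(V<120)
    print('tray',rect(nt,.016,m,(186,190,234,243)),rect(H>.008,.016,m,(186,190,234,243)))
    top=H>.043; vv,uu=np.nonzero(top[180:215,320:355]); print('sp n',len(vv),uu.mean()+320,vv.mean()+180, ray(uu.mean()+320,vv.mean()+180,.056,m))
    # corners by hand
    for q in [(608,38),(705,68),(630,292),(525,258)]:
        print(ray((q[0]+.5)/4-.5+185,(q[1]+.5)/4-.5+150,.02,m).round(4))
    print('stem',ray(603/4+184.6,198/4+149.6,.056,m))
E
```

```text
table z 0.0005712442790275496 0.06865407734141787
tb [213 209 184] [ 26  35 213]
fx [216 200 175] [ 18  48 216]
fx2 [112 108 103] [ 17  20 112]
wood [183 150 111] [ 16 100 183]
tray [210 217 223] [104  15 223]
wood (array([0.64029706, 0.09524275]), array([92.53040314, 47.93244553]), 62.08158493041992)
fixH 0.008 (array([ 0.5356355 , -0.32548157]), array([102.55973053, 205.78587341]), 69.19236755371094)
fixH 0.012 (array([ 0.53589062, -0.32557852]), array([102.55973053, 205.24002075]), 69.19236755371094)
fixC (array([ 0.5462605 , -0.30302991]), array([181.22167969, 220.12690735]), 73.6436538696289)
tray (array([0.46002652, 0.09555199]), array([177.26622009, 157.77435303]), 1.1626484394073486) (array([0.45449185, 0.09277805]), array([134.48731995, 115.28484344]), 3.831066370010376)
sp n 77 335.961038961039 199.4935064935065 [ 0.49587731 -0.31811052  0.056     ]
[ 0.6417 -0.3261  0.02  ]
[ 0.6141 -0.4068  0.02  ]
[ 0.4257 -0.3379  0.02  ]
[ 0.4555 -0.2527  0.02  ]
stem [ 0.49720404 -0.31618241  0.056     ]
```

```bash
cat >> h.py <<'E'
from scipy.spatial.transform import Rotation as R
def plan(x,y,z,ang=None):
    """delta in tool axes (cm) to TCP target; turn (rad about tool z) so that tool y lies along world angle ang"""
    o=ctrl.get_obs(); r=R.from_euler('xyz',o['orientation'],degrees=True).as_matrix()
    t=o['tool_pos']; a=np.degrees(np.arctan2(r[1,1],r[0,1]))
    print('t',round(o['clock'],2),'tcp',t.round(4),'rpy',o['orientation'].round(2),'ytool ang',a.round(2),'q',o['joint_pos'].round(0),'F',o['force'].round(1),'open',round(o['opening'],4),'grip',round(o['gripper_force'],1))
    print('shift cm',(r.T@(np.array([x,y,z])-t)*100).round(2))
    if ang is not None:
        for A in(ang,ang+180):
            w=-((A-a+180)%360-180); print('turn z rad',np.radians(w).round(3),'deg',w.round(1))
E
python3 - <<'E'
from h import *
plan(.640,.095,.12,152)
z=np.load('top0.npz');X=cloud(z['d'],vision.camera_model('top'));v=X[135:220,262:302].reshape(-1,3);v=v[(v[:,2]>.02)&(v[:,2]<.3)]
print('vise',np.percentile(v,[2,98],axis=0),v[:,2].max())
E
```

```text
t 0.1 tcp [ 0.1713 -0.6525  0.2337] rpy [ 1.7991e+02 -1.0000e-02 -1.6529e+02] ytool ang 104.71 q [-59.  21.   1.  -0. -70. -17.] F [ 1.2 -1.5  0.3] open 0.0875 grip 0.0
shift cm [-64.31  60.38  11.45]
turn z rad -0.825 deg -47.3
turn z rad 2.316 deg 132.7
vise [[ 0.45237896 -0.19227673  0.02054283]
 [ 0.69296105 -0.08636173  0.07307313]] 0.07727550991424859
```

Emit:
{"name": "move_arm", "arguments": {"moves": [8.7,-3,2.8,0,0,0,0,8.7,-3.2,3,0,0,0,0,8.7,-3.2,3,0,0,0,0,8.7,-3.2,3,0,0,0,0,8.7,-3.2,3,0,0,0,0,8.7,-3.2,3,0,0,0,0,8.7,-3.2,3,0,0,0,0,8.7,-3.2,3,0,0,0,0]}}

```text
clock: 0.9
tool_pos: [0.3571, -0.3564, 0.2344]
orientation: [180.0, -0.0, -165.3]
force: [0.8, 0.2, -0.0]
opening: 0.087
gripper_force: 0.0
```

Emit:
{"name": "move_arm", "arguments": {"moves": [8.7,-3.2,3,0,0,0,0,8.7,-3.2,3,0,0,0,0,8.7,-3.2,3,0,0,0,0,8.7,-3.2,3,0,0,0,0,8.7,-3.2,3,0,0,0,0,8.7,-3.2,3,0,0,0,0,8.7,-3.2,3,0,0,0,0,8.7,-3.2,3,0,0,0,0]}}

```text
clock: 1.7
tool_pos: [0.5437, -0.0592, 0.2344]
orientation: [180.0, -0.0, -165.3]
force: [0.3, -0.4, 0.9]
opening: 0.0866
gripper_force: 0.0
```

Emit:
{"name": "move_arm", "arguments": {"moves": [8.7,-3.2,3,0,0,0,0,8.7,-3.2,3,0,0,0,0,8.7,0,0,0,0,0,-0.14,8.7,0,0,1,0,0,-0.14,8.7,0,0,1,0,0,-0.14,8.7,0,0,1,0,0,-0.14,8.7,0,0,1,0,0,-0.14,8.7,0,0,1,0,0,-0.125]}}

```text
clock: 2.5
tool_pos: [0.5897, 0.0133, 0.1838]
orientation: [180.0, -0.0, -117.7]
force: [0.4, 0.2, -0.3]
opening: 0.0869
gripper_force: 0.0
```

```bash
python3 - <<'E'
from h import *
p,d,m=snap('top');cv2.imwrite('pics/t2.png',cv2.resize(p[80:280,160:420,::-1],None,fx=3,fy=3,interpolation=cv2.INTER_CUBIC)[:600,:800])
plan(.640,.095,.013,152)
E
```

```text
t 2.55 tcp [0.5888 0.0132 0.182 ] rpy [ 1.7985e+02 -1.0000e-01 -1.1732e+02] ytool ang 152.68 q [ 20.  15. -15.  -0. -61. -48.] F [-0.9 -0.1 -2. ] open 0.0871 grip 0.0
shift cm [-9.65 -0.84 16.88]
turn z rad 0.012 deg 0.7
turn z rad -3.13 deg -179.3
```

Emit:
{"name": "move_arm", "arguments": {"moves": [8.7,-3.2,-0.3,3,0,0,0,8.7,-3.2,-0.3,3,0,0,0,8.7,-3.2,-0.2,3,0,0,0,8.7,0,0,3,0,0,0,8.7,0,0,2.5,0,0,0,8.7,0,0,1.5,0,0,0,8.7,0,0,1,0,0,0,8.7,0,0,0,0,0,0]}}

```text
clock: 3.35
tool_pos: [0.6416, 0.0939, 0.0137]
orientation: [179.9, -0.1, -118.1]
force: [0.3, 0.6, 0.9]
opening: 0.0871
gripper_force: 0.0
```

Emit:
{"name": "move_arm", "arguments": {"moves": [4,0,0,0,0,0,0,4,0,0,0,0,0,0,4,0,0,0,0,0,0,4,0,0,0,0,0,0,4,0,0,0,0,0,0,4,0,0,0,0,0,0]}}

```text
clock: 3.95
tool_pos: [0.6421, 0.0943, 0.0148]
orientation: [-180.0, 0.0, -118.0]
force: [-0.2, 0.3, 4.1]
opening: 0.0448
gripper_force: 29.9
```

Emit:
{"name": "move_arm", "arguments": {"moves": [4,0,0,-2,0,0,0,4,0,0,-3,0,0,0,4,0,0,-4,0,0,0,4,2,0,-3,0,0,0,4,4,0,0,0,0,0,4,4.5,0,0,0,0,0,4,4.5,0,0,0,0,0,4,4.5,0,0,0,0,0]}}

```text
clock: 4.75
tool_pos: [0.5493, -0.0791, 0.1346]
orientation: [-180.0, 0.0, -118.0]
force: [0.7, -1.3, -1.2]
opening: 0.0448
gripper_force: 29.9
```

Emit:
{"name": "move_arm", "arguments": {"moves": [4,4.5,0,0,0,0,0,4,4.5,0,0,0,0,0,4,4.5,0,0,0,0,0,4,4.5,0.5,0,0,0,0,4,4,0,0,0,0,0,4,2.5,0,0,0,0,0.1,4,0,0,0,0,0,0.145,4,0,0,0,0,0,0.145]}}

```text
clock: 5.55
tool_pos: [0.4302, -0.2926, 0.1345]
orientation: [180.0, -0.0, -140.8]
force: [0.2, -0.2, -1.1]
opening: 0.0452
gripper_force: 29.8
```

Emit:
{"name": "move_arm", "arguments": {"moves": [4,0,0,0,0,0,0.145,4,0,0,0,0,0,0.145,4,0,0,0,0,0,0.145,4,0,0,0,0,0,0.145,4,0,0,0,0,0,0.145,4,0,0,0,0,0,0.145,4,0,0,0,0,0,0.145,4,0,0,0,0,0,0.04]}}

```text
clock: 6.35
tool_pos: [0.4308, -0.2917, 0.1345]
orientation: [180.0, -0.0, 158.9]
force: [0.1, 0.4, -1.6]
opening: 0.0445
gripper_force: 29.9
```

```bash
python3 - <<'E'
from h import *
o=[]
for n,b in(('top',(130,280,250,450)),('side',(150,270,180,390))):
    p,d,m=snap(n);np.savez(n+'1.npz',p=p,d=d);o.append(cv2.resize(p[b[0]:b[1],b[2]:b[3],::-1],(400,300),interpolation=cv2.INTER_CUBIC) if n=='top' else cv2.resize(p[b[0]:b[1],b[2]:b[3],::-1],(525,300),interpolation=cv2.INTER_CUBIC))
im=np.zeros((600,525,3),np.uint8);im[:300,:400]=o[0];im[300:]=o[1];cv2.imwrite('pics/b.png',im)
plan(.4314,-.2918,.1,69.2)
E
```

```text
t 6.45 tcp [ 0.4308 -0.2917  0.1345] rpy [ 1.7999e+02 -1.0000e-02  1.5916e+02] ytool ang 69.16 q [-12.  11. -27.  -0. -52. -98.] F [ 0.5 -0.2 -1.1] open 0.0453 grip 29.9
shift cm [-0.06  0.01  3.45]
turn z rad -0.001 deg -0.0
turn z rad 3.141 deg 180.0
```

View pics/b.png

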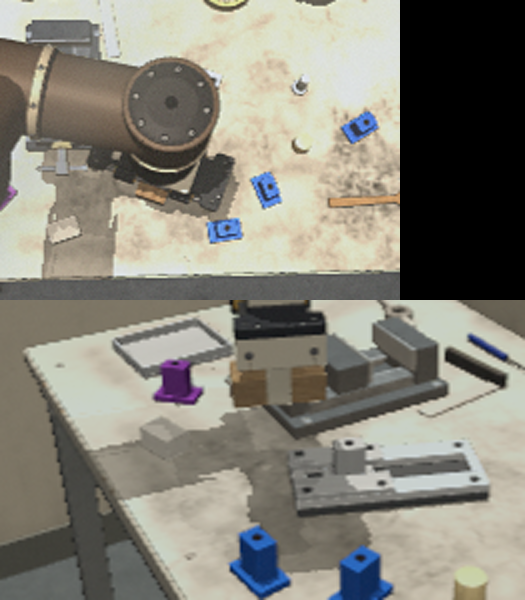

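The side view shows the block held level and roughly centred in the jaws, behind and above the fixture. The stem top is at about crop (348,440), which is px (319,206). I'll cross-check the stem and the block ends from this view.

```bash
python3 - <<'E'
from h import *
z=np.load('side1.npz');p,d=z['p'],z['d'];m=vision.camera_model('side');X=cloud(d,m)
print('stem top ray',ray(348/2.5+179.7,140/2.5+149.7,.056,m).round(4))
b=X[195:225,305:335].reshape(-1,3)
x=np.array([.935,-.355]);y=np.array([.355,.935]);c=np.array([.5343,-.3309])
F=lambda P:np.c_[(P[:,:2]-c)@x,(P[:,:2]-c)@y,P[:,2]]
s=F(b);s=s[s[:,2]>.034];print('stem cloud fixture frame',len(s),np.percentile(s,[3,50,97],axis=0).round(4))
hsv=cv2.cvtColor(p,cv2.COLOR_RGB2HSV);k=np.zeros(d.shape,bool);k[170:200,265:315]=1
k&=(hsv[...,1]>100)&(hsv[...,0]<25);w=F(X[k]);w=w[(w[:,2]>.06)&(w[:,2]<.2)];print('wood',len(w),np.percentile(w,[2,50,98],axis=0).round(4))
# fixture whole
f=F(X[185:240,285:385].reshape(-1,3));f=f[(f[:,2]>.014)&(f[:,2]<.032)&(abs(f[:,0])<.13)&(abs(f[:,1])<.07)];print('fix',np.percentile(f,[.5,1,99,99.5],axis=0).round(4))
E
```

```text
stem top ray [ 0.4997 -0.3131  0.056 ]
stem cloud fixture frame 152 [[-0.0538 -0.0128  0.0356]
 [-0.0388 -0.009   0.0508]
 [-0.0226  0.0092  0.0568]]
wood 347 [[-0.1518 -0.0253  0.1215]
 [-0.1227 -0.0221  0.1392]
 [-0.0667 -0.0067  0.1496]]
fix [[-0.0976 -0.046   0.0142]
 [-0.0973 -0.0455  0.0143]
 [ 0.1002  0.0452  0.0294]
 [ 0.1009  0.0465  0.0306]]
```

Emit:
{"name": "move_arm", "arguments": {"moves": [4,0,0,3,0,0,0,4,0,0,2.5,0,0,0,4,0,0,2,0,0,0,4,0,0,1,0,0,0,4,0,0,0.4,0,0,0,4,0,0,0,0,0,0,4,-0.5,0,0,0,0,0,4,0,0,0,0,0,0]}}

```text
clock: 7.25
tool_pos: [0.4372, -0.2941, 0.0466]
orientation: [180.0, 0.1, 159.2]
force: [0.0, 0.4, -0.5]
opening: 0.0447
gripper_force: 29.9
```

Emit:
{"name": "move_arm", "arguments": {"moves": [4,-0.4,0,0,0,0,0,4,-0.4,0,0,0,0,0,4,-0.4,0,0,0,0,0,4,-0.4,0,0,0,0,0,4,-0.4,0,0,0,0,0,4,-0.4,0,0,0,0,0,4,-0.4,0,0,0,0,0,4,0,0,0,0,0,0]}}

```text
clock: 8.05
tool_pos: [0.4543, -0.3008, 0.0437]
orientation: [180.0, -0.9, 159.1]
force: [-15.9, 11.9, 7.4]
opening: 0.0448
gripper_force: 30.0
```

```bash
python3 - <<'E'
from h import *
p,d,m=snap('side');cv2.imwrite('pics/s3.png',cv2.resize(p[150:270,220:400,::-1],None,fx=3,fy=3,interpolation=cv2.INTER_CUBIC))
plan(.4314,-.2918,.045,69.2)
E
```

```text
t 8.1 tcp [ 0.4543 -0.3007  0.0437] rpy [179.98  -0.84 159.08] ytool ang 69.08 q [-13.  20. -28.  -0. -42. -98.] F [-16.3  11.2   8. ] open 0.045 grip 30.0
shift cm [ 2.46  0.02 -0.09]
turn z rad -0.002 deg -0.1
turn z rad 3.139 deg 179.9
```

View pics/s3.png

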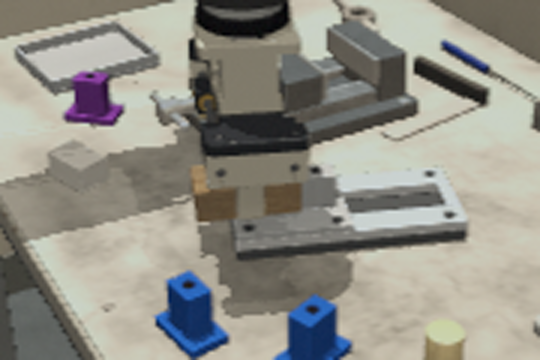

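The block is against the stem, with about 19 N along the push and 8 N upward, and the tool has dipped 3 mm. I'll raise slightly and keep pushing.

Emit:
{"name": "move_arm", "arguments": {"moves": [4,0,0,-0.3,0,0,0,4,-0.4,0,0,0,0,0,4,-0.4,0,0,0,0,0,4,-0.4,0,0,0,0,0,4,-0.4,0,0,0,0,0,4,-0.4,0,0,0,0,0,4,0,0,0,0,0,0]}}

```text
clock: 8.8
tool_pos: [0.4816, -0.311, 0.0488]
orientation: [-180.0, 0.1, 159.2]
force: [0.3, -0.5, -1.7]
opening: 0.0448
gripper_force: 30.0
```

Emit:
{"name": "move_arm", "arguments": {"moves": [4,-0.4,0,0,0,0,0,4,-0.5,0,0,0,0,0,4,-0.5,0,0,0,0,0,4,-0.5,0,0,0,0,0,4,-0.5,0,0,0,0,0,4,-0.5,0,0,0,0,0,4,-0.4,0,0,0,0,0,4,0,0,0,0,0,0]}}

```text
clock: 9.6
tool_pos: [0.5125, -0.3227, 0.0485]
orientation: [180.0, 0.1, 159.2]
force: [0.7, -0.0, -1.6]
opening: 0.0449
gripper_force: 30.0
```

```bash
cat >>h.py <<'E'
def fixf(X):
    x=np.array([.935,-.355]);y=np.array([.355,.935]);c=np.array([.5343,-.3309])
    P=X.reshape(-1,3);return np.c_[(P[:,:2]-c)@x,(P[:,:2]-c)@y,P[:,2]]
E
python3 - <<'E'
from h import *
p,d,m=snap('side');cv2.imwrite('pics/s4.png',cv2.resize(p[130:270,230:410,::-1],None,fx=4,fy=4,interpolation=cv2.INTER_CUBIC))
s=fixf(cloud(d,m));s=s[(s[:,2]>.03)&(s[:,2]<.065)&(abs(s[:,1])<.018)&(s[:,0]>0)&(s[:,0]<.09)]
print(len(s),np.percentile(s,[3,50,97],axis=0).round(4))
plan(.4314,-.2918,.045,69.2)
E
```

```text
116 [[ 0.0269 -0.0123  0.0311]
 [ 0.0425 -0.0095  0.0461]
 [ 0.0542  0.0069  0.056 ]]
t 9.65 tcp [ 0.5124 -0.3226  0.0486] rpy [1.800e+02 9.000e-02 1.592e+02] ytool ang 69.2 q [-14.  24. -21.   0. -45. -97.] F [-0.6 -0.4 -1. ] open 0.0448 grip 30.0
shift cm [8.67 0.01 0.34]
turn z rad -0.0 deg -0.0
turn z rad 3.142 deg 180.0
```

View pics/s4.png

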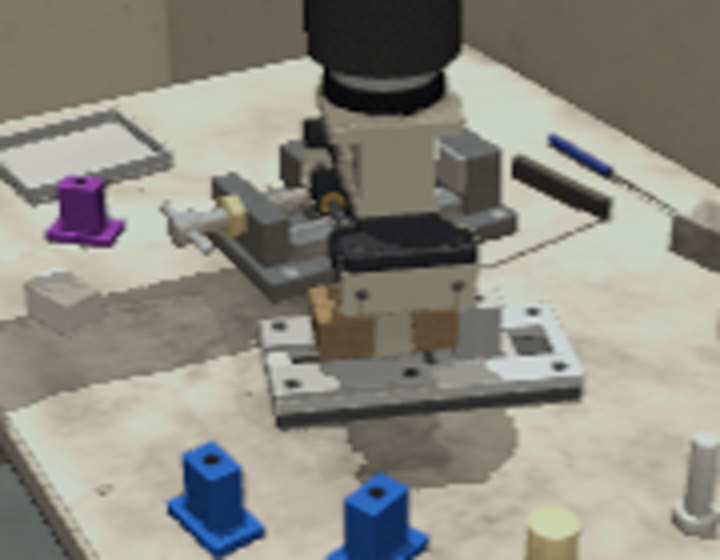

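The stem spans crop x of about 460–502 and is in the open bay, centre at fixture x of about +40, so it is clear of the lips. The block is still well held. Next I back off, lift, and return it to its place.

Emit:
{"name": "move_arm", "arguments": {"moves": [4,1,0,0,0,0,0,4,1,0,-1,0,0,0,4,0,0,-3,0,0,0,4,0,0,-4,0,0,0,4,0,1,-4,0,0,0,4,0,3,0,0,0,0,4,0,4.5,0,0,0,0,4,0,4.5,0,0,0,0]}}

```text
clock: 10.45
tool_pos: [0.5384, -0.1927, 0.1701]
orientation: [179.9, 0.1, 159.1]
force: [0.6, 0.3, -0.9]
opening: 0.045
gripper_force: 30.0
```

Emit:
{"name": "move_arm", "arguments": {"moves": [4,0.7,4.5,0,0,0,0,4,0,4.5,0,0,0,0,4,0,4.5,0,0,0,0,4,0,4.5,0,0,0,0,4,0,4.5,0,0,0,0,4,0,4,0,0,0,0,4,0,3,0,0,0,0,4,0,1,0,0,0,-0.1]}}

```text
clock: 11.25
tool_pos: [0.6408, 0.0967, 0.1693]
orientation: [179.9, 0.1, 165.1]
force: [-0.4, -0.9, -0.5]
opening: 0.0449
gripper_force: 30.0
```

Emit:
{"name": "move_arm", "arguments": {"moves": [4,0,0,0,0,0,-0.145,4,0,0,0,0,0,-0.145,4,0,0,0,0,0,-0.145,4,0,0,0,0,0,-0.145,4,0,0,0,0,0,-0.145,4,0,0,0,0,0,-0.145,4,0,0,0,0,0,-0.145,4,0,0,0,0,0,-0.145]}}

```text
clock: 12.05
tool_pos: [0.6399, 0.0937, 0.1696]
orientation: [-180.0, 0.0, -128.3]
force: [-0.2, -0.2, -0.5]
opening: 0.0447
gripper_force: 30.0
```

```bash
python3 - <<'E'
from h import *
o=[]
p,d,m=snap('side');np.savez('side5.npz',p=p,d=d);cv2.imwrite('pics/s5.png',cv2.resize(p[100:260,230:390,::-1],None,fx=3.7,fy=3.7,interpolation=cv2.INTER_CUBIC))
hsv=cv2.cvtColor(p,cv2.COLOR_RGB2HSV);X=cloud(d,m);k=(hsv[...,1]>100)&(hsv[...,0]<25)&(X[...,2]>.03)&(X[...,2]<.25)&(np.hypot(X[...,0]-.64,X[...,1]-.09)<.08)
print(k.sum(),np.percentile(X[k],[2,50,98],axis=0).round(4))
s=fixf(X);s=s[(s[:,2]>.032)&(s[:,2]<.065)&(abs(s[:,1])<.018)&(abs(s[:,0])<.09)]
print('stem',len(s),np.percentile(s,[3,50,97],axis=0).round(4))
plan(.642,.094,.015,152)
E
```

```text
233 [[0.5983 0.0328 0.1558]
 [0.6242 0.0651 0.1823]
 [0.6667 0.1336 0.2453]]
stem 156 [[ 0.0228 -0.0125  0.0338]
 [ 0.0373 -0.0088  0.0487]
 [ 0.0538  0.0091  0.0561]]
t 12.1 tcp [0.6399 0.0937 0.1696] rpy [-1.7998e+02  5.0000e-02 -1.2776e+02] ytool ang 142.24 q [ 26.  21.  -8.  -0. -61. -63.] F [ 0.3 -0.6 -1.1] open 0.0447 grip 30.0
shift cm [-0.14 -0.14 15.46]
turn z rad -0.17 deg -9.8
turn z rad 2.971 deg 170.2
```

View pics/s5.png

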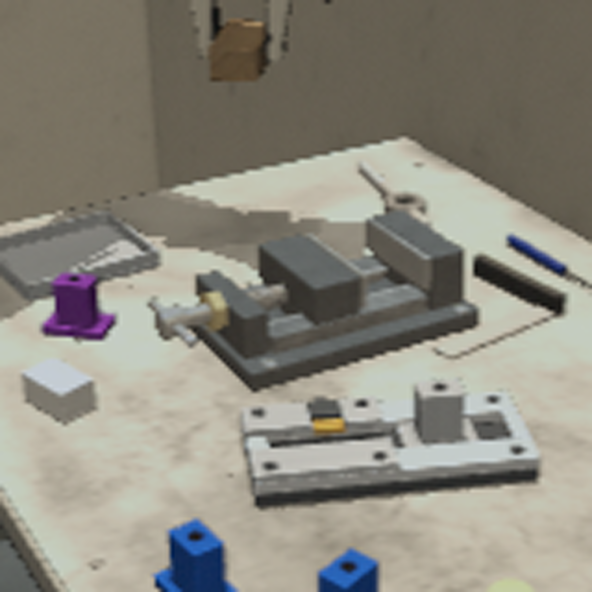

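The spacer stands upright in the bay, stem at crop (440,412), clear of the lips. The block is level in the jaws. I'm lowering it to the bench.

Emit:
{"name": "move_arm", "arguments": {"moves": [4,0,0,3,0,0,-0.1,4,0,0,4,0,0,-0.07,4,0,0,4,0,0,0,4,0,0,2.5,0,0,0,4,0,0,1,0,0,0,4,0,0,0.5,0,0,0,4,0,0,0.2,0,0,0,4,0,0,0,0,0,0]}}

```text
clock: 12.9
tool_pos: [0.6415, 0.0942, 0.0179]
orientation: [-179.9, 0.1, -118.9]
force: [1.1, -0.2, 0.1]
opening: 0.0449
gripper_force: 30.0
```

Emit:
{"name": "move_arm", "arguments": {"moves": [4,0,0,0.2,0,0,0,4,0,0,0.1,0,0,0,4,0,0,0,0,0,0]}}

```text
clock: 13.2
tool_pos: [0.6414, 0.0942, 0.0147]
orientation: [-179.9, 0.1, -118.9]
force: [-1.9, 0.8, 3.5]
opening: 0.0449
gripper_force: 30.0
```

Emit:
{"name": "move_arm", "arguments": {"moves": [8.7,0,0,0,0,0,0,8.7,0,0,0,0,0,0,8.7,0,0,0,0,0,0,8.7,0,0,-1,0,0,0,8.7,0,0,-3,0,0,0,8.7,0,0,-4,0,0,0,8.7,0,0,-4,0,0,0,8.7,0,0,0,0,0,0]}}

```text
clock: 14.0
tool_pos: [0.6443, 0.0948, 0.141]
orientation: [-179.6, 0.4, -118.8]
force: [0.7, 1.4, 0.5]
opening: 0.087
gripper_force: 0.0
```

```bash
python3 - <<'E'
from h import *
p,d,m=snap('top');np.savez('top6.npz',p=p,d=d);X=cloud(d,m);H=X[...,2]
cv2.imwrite('pics/t6.png',cv2.resize(p[130:260,185:375,::-1],None,fx=4.2,fy=4.2,interpolation=cv2.INTER_CUBIC))
k=(H>.043)&(H<.08);k[:150]=0;k[225:]=0;k[:,:318]=0;k[:,370:]=0
vv,uu=np.nonzero(k);print(len(vv),uu.mean(),vv.mean(),ray(uu.mean(),vv.mean(),.056,m))
p,d,m=snap('side');X=cloud(d,m);s=fixf(X);s=s[(s[:,2]>.053)&(s[:,2]<.062)&(abs(s[:,1])<.02)&(abs(s[:,0])<.09)]
print('stem top',len(s),np.percentile(s,[3,50,97],axis=0).round(4))
hsv=cv2.cvtColor(p,cv2.COLOR_RGB2HSV);k=(hsv[...,1]>100)&(hsv[...,0]<25)&(np.hypot(X[...,0]-.64,X[...,1]-.09)<.08)&(X[...,2]<.06)
print('wood',k.sum(),np.percentile(X[k],[2,50,98],axis=0).round(4))
plan(.5698,-.3444,.18,69.2)
E
```

```text
71 342.92957746478874 177.69014084507043 [ 0.56765894 -0.34278656  0.056     ]
stem top 57 [[ 0.0238 -0.0123  0.0533]
 [ 0.0384 -0.0015  0.0548]
 [ 0.0535  0.0108  0.0567]]
wood 186 [[0.6041 0.044  0.0027]
 [0.6295 0.0631 0.0277]
 [0.6646 0.1266 0.031 ]]
t 14.1 tcp [0.6413 0.0942 0.1356] rpy [-1.7989e+02  1.6000e-01 -1.1888e+02] ytool ang 151.12 q [ 26.  22. -10.  -0. -57. -54.] F [-0.3  0.6 -0.4] open 0.0867 grip 0.0
shift cm [ 41.84 -14.93  -4.53]
turn z rad 1.43 deg 81.9
turn z rad -1.712 deg -98.1
```

View pics/t6.png

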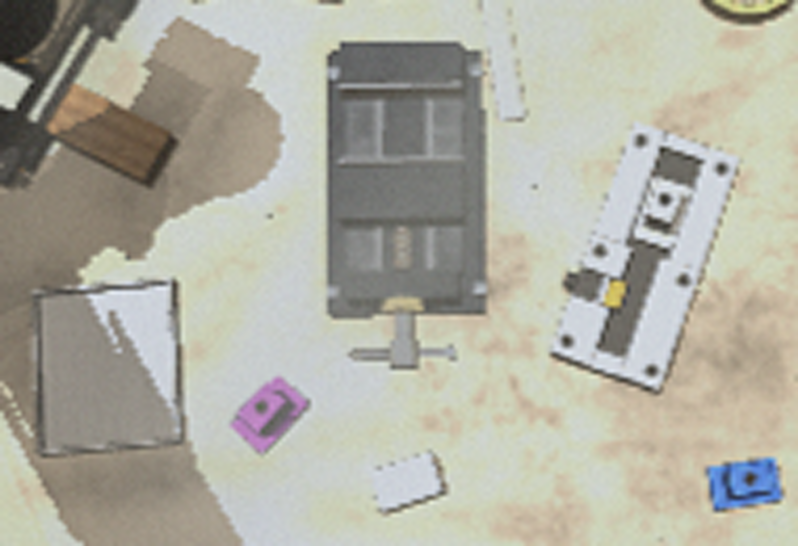

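The top view shows the block lying on the bench at crop (115,135), and the spacer square in the bay with its stem at crop (664,198). I'm moving over the spacer.

Emit:
{"name": "move_arm", "arguments": {"moves": [8.7,3.2,-1.1,-1,0,0,0,8.7,4.2,-1.5,-1,0,0,0,8.7,4.2,-1.5,0,0,0,0,8.7,4.2,-1.5,0,0,0,0,8.7,4.2,-1.5,0,0,0,0,8.7,4.2,-1.5,0,0,0,0,8.7,4.2,-1.5,0,0,0,0,8.7,4.2,-1.5,0,0,0,0]}}

```text
clock: 14.9
tool_pos: [0.5835, -0.2492, 0.1524]
orientation: [179.9, -0.0, -118.9]
force: [0.3, 0.5, -1.1]
opening: 0.0872
gripper_force: 0.0
```

Emit:
{"name": "move_arm", "arguments": {"moves": [8.7,4.2,-1.5,0,0,0,0,8.7,4.2,-1.5,0,0,0,0,8.7,0.8,-0.3,0,0,0,0.13,8.7,0,0,0,0,0,0.145,8.7,0,0,0,0,0,0.145,8.7,0,0,0,0,0,0.145,8.7,0,0,0,0,0,0.145,8.7,0,0,0,0,0,0.145]}}

```text
clock: 15.7
tool_pos: [0.5685, -0.3439, 0.1522]
orientation: [179.9, -0.1, -168.2]
force: [-0.1, 0.2, 0.2]
opening: 0.0869
gripper_force: 0.0
```

Emit:
{"name": "move_arm", "arguments": {"moves": [6,0,0,1,0,0,0.145,6,0,0,1,0,0,0.145,6,0,0,1,0,0,0.145,6,0,0,0,0,0,0.14,6,0,0,0,0,0,0.0,6,0,0,0,0,0,0]}}

```text
clock: 16.3
tool_pos: [0.569, -0.344, 0.1229]
orientation: [-180.0, -0.1, 159.4]
force: [-0.0, -0.1, 0.6]
opening: 0.0601
gripper_force: 0.0
```

```bash
python3 - <<'E'
from h import *
plan(.5695,-.344,.034,69.2)
E
```

```text
t 16.3 tcp [ 0.569  -0.344   0.1229] rpy [-1.8000e+02 -7.0000e-02  1.5943e+02] ytool ang 69.43 q [-14.  24.  -9.  -0. -57. -96.] F [-0.  -0.1  0.6] open 0.0601 grip 0.0
shift cm [-0.06  0.02  8.89]
turn z rad 0.004 deg 0.2
turn z rad -3.138 deg -179.8
```

Emit:
{"name": "move_arm", "arguments": {"moves": [6,-0.05,0,3,0,0,0,6,0,0,2.5,0,0,0,6,0,0,2,0,0,0,6,0,0,1,0,0,0,6,0,0,0.4,0,0,0,6,0,0,0,0,0,0]}}

```text
clock: 16.9
tool_pos: [0.5699, -0.3444, 0.0346]
orientation: [-180.0, -0.0, 159.3]
force: [0.4, -0.1, 0.3]
opening: 0.0601
gripper_force: 0.0
```

Emit:
{"name": "move_arm", "arguments": {"moves": [1.8,0,0,0,0,0,0,1.8,0,0,0,0,0,0,1.8,0,0,0,0,0,0,1.8,0,0,0,0,0,0,1.8,0,0,0,0,0,0,1.8,0,0,0,0,0,0]}}

```text
clock: 17.5
tool_pos: [0.5702, -0.3437, 0.0348]
orientation: [180.0, 0.0, 159.2]
force: [0.6, 2.6, 2.3]
opening: 0.0219
gripper_force: 30.0
```

Emit:
{"name": "move_arm", "arguments": {"moves": [1.8,0,0,-1,0,0,0,1.8,0,0,-2,0,0,0,1.8,0,0,-3,0,0,0,1.8,0,0,-3,0,0,0,1.8,0,0,-3,0,0,0,1.8,1.1,1.7,0,0,0,0,1.8,2,2.8,0,0,0,0,1.8,2,2.8,0,0,0,0]}}

```text
clock: 18.3
tool_pos: [0.547, -0.2575, 0.1547]
orientation: [-180.0, -0.0, 159.1]
force: [1.1, 0.2, -3.0]
opening: 0.022
gripper_force: 30.0
```

Emit:
{"name": "move_arm", "arguments": {"moves": [1.8,2.6,3.6,0,0,0,0,1.8,2.6,3.6,0,0,0,0,1.8,2.6,3.6,0,0,0,0,1.8,2.6,3.6,0,0,0,0,1.8,2.6,3.6,0,0,0,0,1.8,2.6,3.6,0,0,0,0,1.8,2.6,3.6,0,0,0,0,1.8,2,2.8,0,0,0,0]}}

```text
clock: 19.1
tool_pos: [0.4576, 0.0772, 0.1551]
orientation: [180.0, 0.0, 159.2]
force: [0.8, 0.5, -2.6]
opening: 0.0218
gripper_force: 30.0
```

Emit:
{"name": "move_arm", "arguments": {"moves": [1.8,1,1.4,0,0,0,0,1.8,0,0,0,0,0,-0.12,1.8,0,0,0,0,0,-0.12,1.8,0,0,0,0,0,-0.12,1.8,0,0,0,0,0,-0.07,1.8,0,0,0,0,0,0]}}

```text
clock: 19.7
tool_pos: [0.454, 0.0919, 0.1548]
orientation: [-180.0, -0.0, -176.1]
force: [0.7, 0.2, -3.5]
opening: 0.0219
gripper_force: 30.0
```

```bash
python3 - <<'E'
from h import *
p,d,m=snap('side');X=cloud(d,m);cv2.imwrite('pics/s7.png',cv2.resize(p[120:230,190:340,::-1],None,fx=4,fy=4,interpolation=cv2.INTER_CUBIC))
plan(.456,.092,.0285,94)
E
```

```text
t 19.75 tcp [0.4541 0.0919 0.1548] rpy [-180.     -0.   -176.28] ytool ang 93.72 q [  36.    5.  -32.    0.  -54. -122.] F [ 0.2 -0.2 -2.9] open 0.022 grip 30.0
shift cm [-0.19 -0.   12.63]
turn z rad -0.005 deg -0.3
turn z rad 3.137 deg 179.7
```

View pics/s7.png

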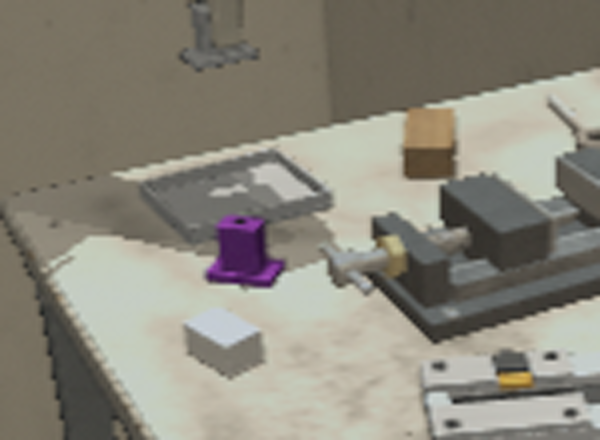

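The spacer hangs upright over the tray, foot at crop (220,52). The block lies flat at crop (430,143). I'm lowering the spacer.

Emit:
{"name": "move_arm", "arguments": {"moves": [1.8,0,0,2,0,0,0,1.8,0,0,3,0,0,0,1.8,0,0,3,0,0,0,1.8,0,0,2.5,0,0,0,1.8,0,0,1.3,0,0,0,1.8,0,0,0.6,0,0,0,1.8,0,0,0.2,0,0,0,1.8,0,0,0,0,0,0]}}

```text
clock: 20.55
tool_pos: [0.4547, 0.0924, 0.029]
orientation: [180.0, 0.0, -176.2]
force: [-0.4, 0.3, -2.6]
opening: 0.0219
gripper_force: 30.0
```

Emit:
{"name": "move_arm", "arguments": {"moves": [1.8,0,0,0.1,0,0,0,1.8,0,0,0.1,0,0,0,1.8,0,0,0,0,0,0]}}

```text
clock: 20.85
tool_pos: [0.4549, 0.0926, 0.0277]
orientation: [180.0, 0.1, -176.2]
force: [-1.8, 0.3, 5.4]
opening: 0.022
gripper_force: 30.0
```

Contact with the tray floor: force went from -2.6 to +5.4 N. Releasing and rising.

Emit:
{"name": "move_arm", "arguments": {"moves": [4.5,0,0,0,0,0,0,4.5,0,0,0,0,0,0,4.5,0,0,0,0,0,0,4.5,0,0,-1,0,0,0,4.5,0,0,-3,0,0,0,4.5,0,0,-4,0,0,0,4.5,0,0,-4,0,0,0,4.5,0,0,-3,0,0,0]}}

```text
clock: 21.65
tool_pos: [0.4548, 0.0923, 0.1799]
orientation: [179.9, 0.1, -176.2]
force: [-0.1, -0.2, -0.1]
opening: 0.0451
gripper_force: 0.0
```

```bash
python3 - <<'E'
from h import *
p,d,m=snap('side');cv2.imwrite('pics/s8.png',cv2.resize(p[120:270,190:420,::-1],None,fx=3.4,fy=3.4,interpolation=cv2.INTER_CUBIC))
o=ctrl.get_obs();print(o['tool_pos'],o['force'],o['clock'])
E
```

```text
[0.45696665 0.09315405 0.18426362] [2.56186046 0.42664829 5.29545614] 21.7
```

View pics/s8.png

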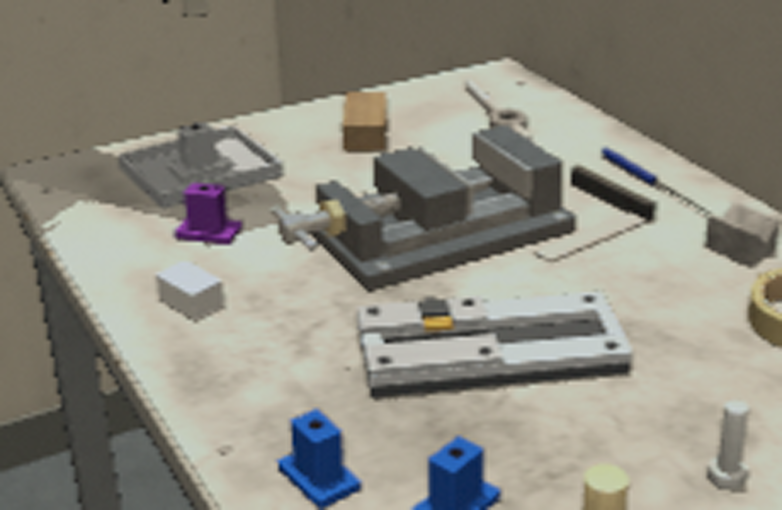

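The spacer stands upright in the tray at crop (198,150), and the block is flat at (365,122). The fixture is empty and the bystanders are undisturbed.

```bash
python3 -c "
from plant import ctrl
print(ctrl.close_job())"
```

```text
the job is handed in; nothing more can be done
None
```

I pushed the spacer into the open bay with the block, put the block back flat on the bench, stood the spacer on its foot in the tray and handed the job in at about 22 s; no verdict was returned.

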